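# Switch the wafer-counting scale on under its dust window

### The arm

A 6-joint arm with a two-finger parallel gripper is mounted at the origin on the work surface. World frame = base frame: x ahead of the robot, y to its left, z up, the work surface at z = 0. Lengths are in m, angles in rad, forces in N, time in s.
With the tool pointing down it reaches from about 0.375 to 0.9 m from the base axis. Payload 3.1 kg.
Tool frame: the origin (TCP) lies where the fingers leave the gripper's body, on its centre line; the fingertips stand 73 mm ahead of it and the grasp point (between the pads) lies 54 mm ahead of it; z points along the fingers, y is the line along which they close (so a half turn about z gives the same grasp; the last joint's range is limited). The gripper opens to 85 mm and grips with 20 to 120 N. Pads are 22 mm wide; open, the fingers measure 114 mm over their backs; the gripper's body (76 mm by 85 mm) begins 54 mm behind the grasp point. The pads swing forward as they close: fully open they stand 13 mm farther back than shut.
Start: joints at [1.115, 0.527, 1.433, -0, 1.181, -0.178], TCP at [0.171, 0.601, 0.304] pointing down, gripper open.
Joint ranges: [-3.08, 3.08], [-0.75, 2.2], [0.22, 2.44], [-1.43, 4.57], [0, 2.65], [-2.85, 2.85]. Speed limits (rad/s): [2.79, 2.79, 3.14, 3.14, 3.14, 3.14].

### API

Orientations are given as a unit quaternion [x, y, z, w].
In Python, from station import manip gives the robot as it stands.
- The arm moves only by the shell command python3 -m crank 'ROWS' [FORCE]. ROWS is JSON, a list of rows, each an object with "dp": the shift along the tool's x, y, z normalised to -1 to 1, where 1 is 50 cm, a list of three; "delta_rot": the turn, a rotation vector about the tool's x, y, z normalised to -1 to 1, where 1 is 2 pi rad, a list of three; "fingers": the opening, from -1 (shut) to 1 (fully open). A call has 1 to 12 rows; each row shifts and turns the commanded pose from where the row before left it, along the tool's axes as they then stand; what a row does not reach is not made up. A row lasts 1/12 s, in which the tool goes at most 41.7 mm and 7.16 degrees, less where a joint would pass 70% of its speed; a pose out of reach is approached as far as the arm can. A call with a number of a shift or a turn outside -1 to 1 is refused whole. A call with a gripper value outside its range is refused whole. The fingers move at their own pace and stop on an object; FORCE is the grip in N (left out, the last holds). Time passes only in rows, so rows that do not move let the fingers close. It gives the time, the measured TCP pose, the force, the opening and the grip force at its end, in the units of the state.
- manip.sense(): the state, without advancing time (a new reading comes with each control period).
- manip.snapshot(name): name is "side" or "top" or "wrist"; returns (picture, depth): 480x640x3 uint8, red, green, blue; 480x640 float32, m along the optical axis (not along the pixel's ray), 0 where there is no reading.
- manip.camera_model(name): a dict with "fx", "fy", "cx", "cy" (pixels), "origin" and "attitude" of the camera in the world. Camera axes: x right, y up, looking along -z (the intrinsics and any distortion apply to the point x, -y, -z); pixel columns grow to the right and rows downward; lengths in m; the calibration is good to about 2 mm. A picture is of the moment at which its call begins: read the wrist's pose just before it. camera_model takes no time and is no camera call; for the wrist camera it gives the pose at the moment of the call.
- manip.sign_off(): hands the job in; it is judged then, once.
The state is a dict: "t": time; "q": joint angles; "qd": joint speeds; "tau": joint torques, N m; "tcp_pos": TCP position; "tool_rot": TCP orientation; "force": force on the tool from outside, world axes, zero at the start; "ft_torque": the same for the moment, N m; "finger_gap": opening from 0.0 (shut) to 1.0 (fully open); "gripper_force": force on a finger pad.
Only numpy, scipy, OpenCV 4.12 (cv2) and the standard library are available. Lean on these libraries where they do the work, as an engineer would, in place of code of your own. Each camera call takes 0.05 s, during which the arm holds its last target. There are 200 camera calls.

### The job

The counting scale on the packing table is off. Slide its clear dust window fully open, gently draw the small ridged slide switch behind it one click towards the front of the scale, to the middle one of its three positions and never on into the last, then slide the window fully shut again. Do not lean on the weighing pan above, and leave the stacks of wafers and the jar as they stand.

Things in the scene. Friction and masses are not known exactly. Their poses are not given: they have to be found in the camera images.
- scale: Bench counting scale: light-grey housing 305 deep x 320 wide x 106 mm high on rubber feet, fixed to the table. Origin: under its centre, on the table. x points from its front (the operator's and robot's side) to its back, y to its left seen from the front, z up. The upper front of the housing is the sloping control face.
- console: The flat control face: 120 mm up the slope, 320 mm wide, rising to the back at 30 degrees from the table. Origin: middle of the face, at (-103, 0, 76) mm of the scale. x up the slope, y left, z square out of the face. Two channels 13 mm high run along y, their inner sides 47 mm up and down the slope from the middle.
- switch_plate: Grey plate of the switch, fixed on the face: 72 mm along the slope, 48 mm across, 1.5 mm proud of the face. Origin: on the face under the plate's middle, 50 mm left of the console's origin. Axes as console. A slot 36 x 15 mm along x in its middle holds the slide. Pressing on it with over 40 N damages it.
- switch_ridge (a point): Middle of the top of the small grey ridge across the black slide, moving with it. Ridge: 5 mm thick along the slope, 14 mm wide, 3 mm high above the plate (top 4.5 mm off the face); the slide itself (22 x 14 mm) is flush with the plate. Axes as console. When off it lies 6 mm up the slope from the plate's middle, 28 mm in front of and 45 mm below the pan's lower front edge.
- power_switch (a joint): Travel of the slide down the slope to the front (-x of console), m. Three click positions: 0 off (upper end), 0.006 first setting (middle), 0.012 second setting (lower end). From one to the next the push needed rises to 5 to 13 N (differs each time) within about 2 mm; past half-way (0.003, 0.009) it snaps on into the next by itself, ahead of the finger.
- window (a joint): Travel of the clear dust window along the face to the scale's right (-y), m: 0 shut (over the switch), 0.105 fully open (over the display). Rubs at about 2 N, stays where left, may start up to 0.012 ajar. Window: 110 mm wide, 92 mm along the slope, outer side 12 mm off the face, alloy strips on its two upright edges.
- window_grip (a point): Middle of the top of the window's grip bar, which travels with it: an aluminium bar 10 mm thick (y), 40 mm long up the slope (x), 16 mm high above the window, its top 28 mm off the face, 12 mm from the window's right edge. Axes as console.
- pan: Stainless weighing pan on the scale: open tray 220 deep x 300 wide x 42 mm high. Origin: middle of its underside, at (38, 0, 128) mm of the scale; its front wall overhangs the upper edge of the control face by about 20 mm. The robot must not load it (over 5 N).
- pan_stack_mid (a point): Centre of a banded stack of large wafers standing in the pan, diameter 150, height 48 mm. Bystander.
- tall_stack_mid (a point): Centre of a banded stack of wafers standing left of the scale, diameter 70, height 84 mm. Bystander.
- short_stack_mid (a point): Centre of a banded stack of wafers standing right of the scale, diameter 84, height 54 mm. Bystander.
- clip_jar_mid (a point): Centre of a small white jar with a steel cap standing right of the scale, diameter 66, height 85 mm. Bystander.

How it is judged:
On the way, in this order (a step that is already met when the one before it is completed fails the run):
1. the dust window is slid open (more than 85 of its 105 mm) with the switch still off (value of joint window above 0.085 m and value of joint power_switch below 0.0025 m), for 0.2 s.
2. the switch has clicked into its middle position (value of joint power_switch between 0.0045 and 0.0075 m), for 0.3 s.
At the end, for the whole second after the job is handed in: The switch rests in its middle position (6 mm of travel, within 1.5 mm), the window is shut to within 4 mm, and the three stacks and the jar stand within 20 mm of where they were (all of step 2 and value of joint window below 0.004 m and distance of each of pan_stack_mid, tall_stack_mid, short_stack_mid, clip_jar_mid from where it was at the start of the episode below 0.02 m); the robot touches nothing.
It fails at once if the switch is pushed on over its second click (beyond 9.5 mm of travel) (value of joint power_switch above 0.0095 m).
It fails at once if the robot leans on the weighing pan (over 5 N) (contact force between pan and the fingers above 5 N or contact force between pan and the arm above 5 N).
It fails at once if the switch plate is pressed hard (over 40 N) (contact force between switch_plate and the fingers above 40 N).
It fails at once if a stack or the jar is pushed away or knocked over (distance of any of pan_stack_mid, tall_stack_mid, short_stack_mid, clip_jar_mid from where it was at the start of the episode above 0.02 m).
It also fails if it takes over 72 s, if anything falls off the work surface, if the arm or the gripper's body presses on something with over 40 N, if the wrist force passes 120 N, or if a joint passes its speed limit or range.

## Working session

There is one attempt and no reset: what is moved stays moved. The work goes in short steps, Python scripts to look and compute and a shell command to move; the robot and the scene stay as the last step left them, time stands still between calls to the robot, and variables do not carry over. Pictures are saved under pics/ and viewed, at most 10 in all, crops included, and the job is handed in when it is done.

```bash
ls; mkdir -p pics
cat > h.py <<'E'
import numpy as np, cv2
from station import manip
from scipy.spatial.transform import Rotation as R
def shot(cam,fn):
    m=manip.camera_model(cam); p,d=manip.snapshot(cam)
    cv2.imwrite('pics/'+fn+'.png',p[:,:,::-1]); np.savez('pics/'+fn+'.npz',p=p,d=d,**{k:np.array(v) for k,v in m.items()})
def load(fn): return np.load('pics/'+fn+'.npz')
def rot(a):
    a=np.array(a); return a if a.shape==(3,3) else R.from_quat(a).as_matrix()
def world(f,u,v,w=1):
    d=f['d'][v-w:v+w+1,u-w:u+w+1]; z=np.median(d[d>0])
    c=np.array([(u-f['cx'])/f['fx']*z,-(v-f['cy'])/f['fy']*z,-z])
    return rot(f['attitude'])@c+f['origin']
def pix(f,P):
    c=rot(f['attitude']).T@(np.array(P)-f['origin']); return f['cx']+f['fx']*c[0]/-c[2], f['cy']-f['fy']*c[1]/-c[2]
E
python3 - <<'E'
from h import *
for c in('side','top'): 
    m=manip.camera_model(c);print(c,m); shot(c,c+'0')
s=manip.sense();print(s)
E
```

```text
pics
side {'fx': 495.37493167607164, 'fy': 495.37493167607164, 'cx': 323.6876953390058, 'cy': 246.75002491819114, 'origin': array([0.48914077, 0.69998075, 0.78493025]), 'attitude': array([-0.03488997,  0.3947941 ,  0.91163007, -0.10886193])}
top {'fx': 559.9129464036783, 'fy': 559.9129464036783, 'cx': 320.7943300990309, 'cy': 239.7756319926341, 'origin': array([0.47015476, 0.0381627 , 1.03597415]), 'attitude': array([ 0.06251617, -0.06415393, -0.70343978,  0.70508757])}
{'t': 0.1, 'q': array([ 1.11549315e+00,  5.28359852e-01,  1.43378843e+00, -2.78966721e-05,
        1.18138186e+00, -1.78504072e-01]), 'qd': array([-1.76940929e-03, -2.75758078e-03, -3.12033845e-03,  1.89317962e-03,
       -4.40803594e-04,  9.64688420e-05]), 'tau': array([-5.20454196e-04, -4.43304026e+01, -1.78583926e+01, -2.58758218e-04,
        3.80222205e-03,  3.82496876e-05]), 'tcp_pos': array([0.17055193, 0.60075241, 0.30303499]), 'tool_rot': array([ 1.37952828e-01,  9.90438327e-01, -9.24529510e-04, -2.89630593e-04]), 'force': array([-0.10740997,  0.59746205, -0.57272543]), 'ft_torque': array([-0.00498133,  0.06954036,  0.01633579]), 'gripper_force': 0.0, 'finger_gap': 0.9986373610825763}
```

View pics/top0.png

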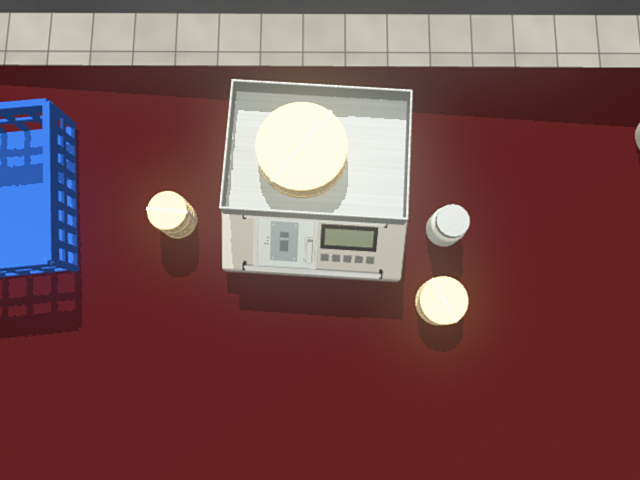

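View pics/side0.png

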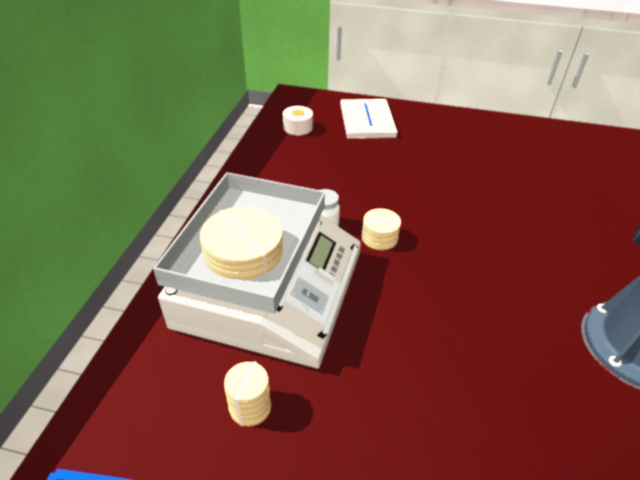

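The top view shows the scale: pan corners near (232,80), (411,90), (407,219), (221,211), switch plate at (284,241), grip bar at (309,250). The jar (448,225) and short stack (442,300) are on the right, the tall stack (172,214) on the left.

Run:
```python
from h import *
f=load('top0'); im=f['p'][200:290,210:420,::-1]
cv2.imwrite('pics/c1.png',cv2.resize(im,None,fx=3.8,fy=3.8,interpolation=cv2.INTER_CUBIC))
for n,(u,v) in dict(pl=(284,255),panfl=(221,212),panfr=(408,217),panbl=(233,82),panbr=(410,91),disp=(349,238),housFL=(224,270),housFR=(401,278),grip=(309,250)).items(): print(n,world(f,u,v))
```

```text
pl [0.61749194 0.09995239 0.07435678]
panfl [0.68880382 0.208045   0.09571377]
panfr [ 0.70213595 -0.12910277  0.00073515]
panbl [0.89430863 0.18292766 0.16590286]
panbr [ 0.87748644 -0.11057903  0.16974009]
disp [ 0.6458893  -0.01259429  0.08472338]
housFL [0.59992035 0.21538964 0.003576  ]
housFR [ 0.58633984 -0.11339912 -0.00116501]
grip [0.62245163 0.05612608 0.09863796]
```

View pics/c1.png

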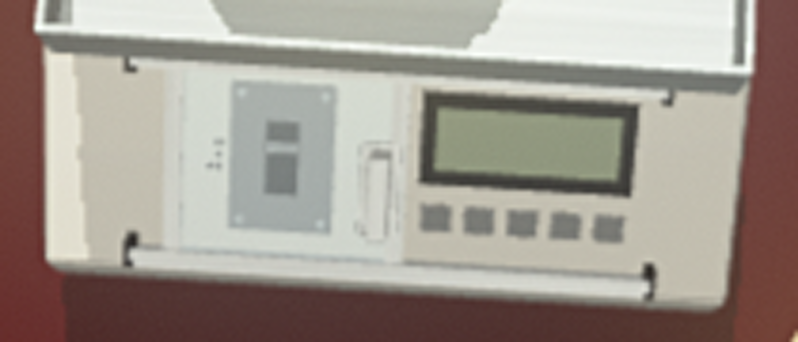

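The crop shows the plate corners at crop (233,82), (336,87), (328,234), (230,228), the light ridge at (282,148), and the grip bar's top from (380,150) to (375,240). The switch is in its upper position and the window is near shut.

```bash
cat >> h.py <<'E'
C30=R.from_euler('y',-30,degrees=True)   # console x rises to the back
def con2scale(p): return C30.apply(np.array(p))+np.array([-.103,0,.076])
def sc2w(p,s): return R.from_euler('z',s[2]).apply(p)+np.array([s[0],s[1],0])
E
python3 - <<'E'
from h import *
from scipy.optimize import least_squares
f=load('top0'); k=3.8
obs=[];mod=[]
for (x,y),c in zip([(233,82),(336,87),(328,234),(230,228)],[(36,24),(36,-24),(-36,-24),(-36,24)]):
    obs.append((210+(x+.5)/k-.5,200+(y+.5)/k-.5)); mod.append(con2scale([c[0]/1e3,.05+c[1]/1e3,.0015]))
obs.append((210+282/k-.4,200+148/k-.4)); mod.append(con2scale([.006,.05,.0045]))
for o,c in zip([(231.5,80.5),(411.5,90),(407.3,218.7),(220.3,209)],[(148,150),(148,-150),(-72,-150),(-72,150)]):
    obs.append(o); mod.append(np.array([c[0]/1e3,c[1]/1e3,.17]))
obs=np.array(obs);mod=np.array(mod)
def fun(s): return (np.array([pix(f,sc2w(m,s)) for m in mod])-obs).ravel()
r=least_squares(fun,[.74,.04,0],loss='soft_l1');print(r.x,np.degrees(r.x[2]));print(r.fun.reshape(-1,2).round(1))
s=r.x
# depth check on face: plane residuals
for n,c in dict(plateabove=(.03,.05,.012),face_r=(0,-.12,0),face_l=(0,.13,0)).items():
    P=sc2w(con2scale(c),s);u,v=map(int,np.round(pix(f,P)));print(n,P.round(4),world(f,u,v).round(4))
# grip bar top
for (x,y) in [(378,155),(377,195),(375,238)]:
    u,v=210+x/k-.4,200+y/k-.4
    a=rot(f['attitude']);d=a@np.array([(u-f['cx'])/f['fx'],-(v-f['cy'])/f['fy'],-1])
    nrm=R.from_euler('z',s[2]).apply(C30.apply([0,0,1])); p0=sc2w(con2scale([0,0,.028]),s)
    P=f['origin']+d*(nrm@(p0-f['origin']))/(nrm@d)
    print('grip',P.round(4),(C30.inv().apply(R.from_euler('z',-s[2]).apply(P-sc2w(con2scale([0,0,0]),s)))*1e3).round(1))
E
```

```text
[ 0.74117407  0.04439314 -0.0562196 ] -3.22114564486713
[[-0.3  0. ]
 [ 0.5  0.3]
 [ 1.   0.5]
 [-0.4  0.5]
 [ 0.1  0.5]
 [-0.6 -1.4]
 [ 0.4 -0.8]
 [ 0.5  0.4]
 [-1.4 -0.8]]
plateabove [0.6611 0.099  0.1014] [0.6618 0.099  0.1002]
face_r [ 0.6316 -0.0696  0.076 ] [ 0.6317 -0.0703  0.0765]
face_l [0.6456 0.18   0.076 ] [0.6454 0.1805 0.0752]
grip [0.6374 0.0559 0.1076] [14.7  5.7 28. ]
grip [0.621  0.0564 0.0981] [-4.3  5.3 28. ]
grip [0.603  0.0574 0.0878] [-25.    5.3  28. ]
```

```bash
cat >> h.py <<'E'
S=np.array([0.74117,0.04439,-0.05622])
RZ=R.from_euler('z',S[2])
RT=R.from_matrix((RZ*C30).as_matrix()@np.diag([-1,1,-1]))
O=sc2w(con2scale([0,0,0]),S)
def tocon(P): return (RZ*C30).inv().apply(np.array(P)-O)*1e3
def go(con,extra=None):
    """TCP target in console mm -> remaining turn (about tool) and shift in final tool axes/ current tool axes, in units"""
    s=manip.sense(); q=R.from_quat(s['tool_rot']); d=(q.inv()*(RT if extra is None else extra)).as_rotvec()
    P=O+(RZ*C30).apply(np.array(con)/1e3)-s['tcp_pos']
    print('rot units',(d/2/np.pi).round(4),'deg',np.degrees(d).round(2))
    print('shift mm cur',(q.inv().apply(P)*1e3).round(2),' final axes units',((RT if extra is None else extra).inv().apply(P)/.5).round(4))
    print('tcp con',tocon(s['tcp_pos']).round(2),'F con',(RZ*C30).inv().apply(s['force']).round(2),'gap',s['finger_gap'].__round__(3),s['gripper_force'],'t',s['t'])
E
python3 - <<'E'
from h import *
s=manip.sense();m=manip.camera_model('wrist')
q=R.from_quat(s['tool_rot']);print('cam in tool',q.inv().apply(m['origin']-s['tcp_pos'])*1e3)
go([-5,5.4,160])
E
```

```text
cam in tool [ 82.41118513   0.62764984 -69.51850236]
rot units [-0.0095 -0.0831 -0.0342] deg [ -3.41 -29.91 -12.32]
shift mm cur [-516.99 -414.8    91.6 ]  final axes units [-0.6255 -1.036   0.5712]
tcp con [-317.74  523.42  445.61] F con [-0.41  0.59 -0.43] gap 0.999 0.0 t 0.1
```

```bash
python3 -m crank '[{"dp":[0,0,0],"delta_rot":[-0.0016,-0.01385,-0.0057],"fingers":0},{"dp":[0,0,0],"delta_rot":[-0.0016,-0.01385,-0.0057],"fingers":0},{"dp":[0,0,0],"delta_rot":[-0.0016,-0.01385,-0.0057],"fingers":0},{"dp":[0,0,0],"delta_rot":[-0.0016,-0.01385,-0.0057],"fingers":0},{"dp":[0,0,0],"delta_rot":[-0.0016,-0.01385,-0.0057],"fingers":0},{"dp":[0,0,0],"delta_rot":[-0.0016,-0.01385,-0.0057],"fingers":0}]' 40; python3 -c "
from h import *
go([-5,5.4,170])"
```

```text
t: 0.6
tcp_pos: [0.1706, 0.6013, 0.3038]
tool_rot: [0.026, 0.965, -0.006, 0.261]
force: [0.7, -0.2, -0.1]
finger_gap: 0.498
gripper_force: 0.0
rot units [0.0005 0.0008 0.0001] deg [0.17 0.28 0.04]
shift mm cur [-310.62 -519.58  276.27]  final axes units [-0.6247 -1.037   0.5526]
tcp con [-317.35  523.92  446.31] F con [ 0.55 -0.14 -0.4 ] gap 0.498 0.0 t 0.6
```

```bash
python3 -m crank '[{"dp":[-0.031,-0.052,0.027],"delta_rot":[0,0.0004,0],"fingers":0},{"dp":[-0.031,-0.052,0.027],"delta_rot":[0,0.0004,0],"fingers":0},{"dp":[-0.031,-0.052,0.027],"delta_rot":[0,0,0],"fingers":0},{"dp":[-0.031,-0.052,0.027],"delta_rot":[0,0,0],"fingers":0},{"dp":[-0.031,-0.052,0.027],"delta_rot":[0,0,0],"fingers":0},{"dp":[-0.031,-0.052,0.027],"delta_rot":[0,0,0],"fingers":0},{"dp":[-0.031,-0.052,0.027],"delta_rot":[0,0,0],"fingers":0},{"dp":[-0.031,-0.052,0.027],"delta_rot":[0,0,0],"fingers":0},{"dp":[-0.031,-0.052,0.027],"delta_rot":[0,0,0],"fingers":0},{"dp":[-0.031,-0.052,0.027],"delta_rot":[0,0,0],"fingers":0},{"dp":[-0.031,-0.052,0.027],"delta_rot":[0,0,0],"fingers":0},{"dp":[-0.031,-0.052,0.027],"delta_rot":[0,0,0],"fingers":0}]' >/dev/null;  python3 -m crank '[{"dp":[-0.031,-0.052,0.027],"delta_rot":[0,0,0],"fingers":0},{"dp":[-0.031,-0.052,0.027],"delta_rot":[0,0,0],"fingers":0},{"dp":[-0.031,-0.052,0.027],"delta_rot":[0,0,0],"fingers":0},{"dp":[-0.031,-0.052,0.027],"delta_rot":[0,0,0],"fingers":0},{"dp":[-0.031,-0.052,0.027],"delta_rot":[0,0,0],"fingers":0},{"dp":[-0.031,-0.052,0.027],"delta_rot":[0,0,0],"fingers":0},{"dp":[-0.031,-0.052,0.027],"delta_rot":[0,0,0],"fingers":0},{"dp":[-0.005,0,0],"delta_rot":[0,0,0],"fingers":0},{"dp":[0,0,0],"delta_rot":[0,0,0],"fingers":0}]'; python3 -c "
from h import *
go([-5,5.4,160]); shot('wrist','w1'); go([-5,5.4,160])"
```

```text
t: 2.35
tcp_pos: [0.5123, 0.1098, 0.2307]
tool_rot: [0.029, 0.966, -0.006, 0.255]
force: [0.4, -0.3, 0.2]
finger_gap: 0.499
gripper_force: 0.0
rot units [ 0.0003 -0.0011 -0.0006] deg [ 0.11 -0.41 -0.22]
shift mm cur [-30.01 -47.02  38.26]  final axes units [-0.0591 -0.0941  0.0771]
tcp con [-34.56  52.47 198.57] F con [ 0.45 -0.28 -0.07] gap 0.499 0.0 t 2.35
rot units [ 0.0004 -0.0013 -0.0003] deg [ 0.14 -0.46 -0.12]
shift mm cur [-30.88 -47.85  38.66]  final axes units [-0.0609 -0.0956  0.078 ]
tcp con [-35.47  53.21 199.02] F con [ 0.82  0.31 -0.23] gap 0.497 0.0 t 2.4
```

View pics/w1.png

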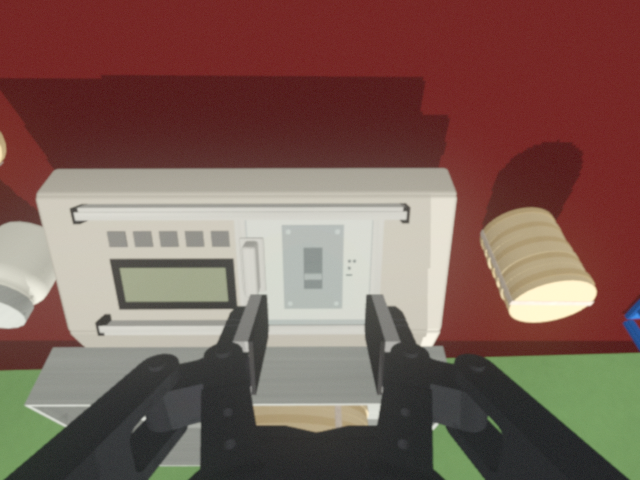

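The wrist view (turned half round) shows the plate at (282–344, 225–309), the ridge at (313,276) and the grip bar near (251,243)–(251,293). The gripper is between the bar and the switch, tips clear.

```bash
cat >> h.py <<'E'
def ontoplane(f,u,v,z):
    d=rot(f['attitude'])@np.array([(u-f['cx'])/f['fx'],-(v-f['cy'])/f['fy'],-1]); n=(RZ*C30).apply([0,0,1]); p0=O+n*z/1e3
    return tocon(f['origin']+d*(n@(p0-f['origin']))/(n@d))
E
python3 - <<'E'
from h import *
f=load('w1')
for n,u,v,z in [('pTR',344,225,1.5),('pTL',282,225,1.5),('pBL',282,309,1.5),('pBR',344,309,1.5),('ridge',313,276,4.5),('gripA',251,242,28),('gripB',250,293,28)]: print(n,ontoplane(f,u,v,z).round(1))
cv2.imwrite('pics/w1c.png',cv2.resize(f['p'][205:335,220:380,::-1],None,fx=4.6,fy=4.6,interpolation=cv2.INTER_CUBIC))
E
```

```text
pTR [-37.5  74.7   1.5]
pTL [-37.7  27.2   1.5]
pBL [35.  24.7  1.5]
pBR [35.3 76.2  1.5]
ridge [ 3.8 50.7  4.5]
gripA [-33.2   7.6  28. ]
gripB [ 6.6  4.5 28. ]
```

View pics/w1c.png

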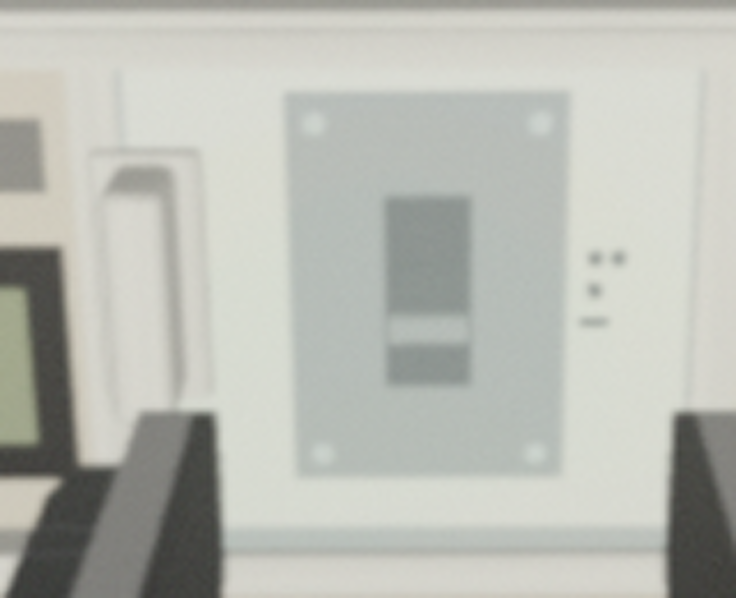

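The crop confirms the bar top spans crop x 107–165 from y 192 on, and the ridge is at (428,330). Both agree with the top-view fit to within about 2 mm.

```bash
python3 -m crank '[{"dp":[-0.030,-0.047,0.030],"delta_rot":[0,-0.0005,0],"fingers":0},{"dp":[-0.030,-0.047,0.030],"delta_rot":[0,-0.0005,0],"fingers":0},{"dp":[0,0,0.03],"delta_rot":[0,0,0],"fingers":-0.1},{"dp":[0,0,0],"delta_rot":[0,0,0],"fingers":-0.1},{"dp":[0,0,0],"delta_rot":[0,0,0],"fingers":-0.1},{"dp":[0,0,0],"delta_rot":[0,0,0],"fingers":-0.1}]'; python3 -c "
from h import *
go([-5,6,95])"
```

```text
t: 2.9
tcp_pos: [0.546, 0.0755, 0.2091]
tool_rot: [0.026, 0.966, -0.005, 0.256]
force: [-0.9, -0.0, 0.0]
finger_gap: 0.45
gripper_force: 0.0
rot units [ 0.0007 -0.0009  0.0001] deg [ 0.25 -0.34  0.04]
shift mm cur [ -9.94 -14.43  66.99]  final axes units [-0.0191 -0.0283  0.1342]
tcp con [-14.56  20.13 162.11] F con [-0.73 -0.07  0.47] gap 0.45 0.0 t 2.9
```

```bash
python3 -m crank '[{"dp":[-0.010,-0.014,0],"delta_rot":[0.0006,-0.001,0],"fingers":-0.1},{"dp":[-0.010,-0.014,0],"delta_rot":[0,0,0],"fingers":-0.1},{"dp":[0,0,0.02],"delta_rot":[0,0,0],"fingers":-0.1},{"dp":[0,0,0.02],"delta_rot":[0,0,0],"fingers":-0.1},{"dp":[0,0,0.02],"delta_rot":[0,0,0],"fingers":-0.1},{"dp":[0,0,0.02],"delta_rot":[0,0,0],"fingers":-0.1},{"dp":[0,0,0.02],"delta_rot":[0,0,0],"fingers":-0.1},{"dp":[0,0,0],"delta_rot":[0,0,0],"fingers":-0.1},{"dp":[0,0,0],"delta_rot":[0,0,0],"fingers":-0.1}]'; python3 -c "
from h import *
go([-5,6,95])"
```

```text
t: 3.65
tcp_pos: [0.5797, 0.0592, 0.1702]
tool_rot: [0.027, 0.965, -0.007, 0.259]
force: [1.1, 0.6, 0.1]
finger_gap: 0.451
gripper_force: 0.0
rot units [ 0.      0.0001 -0.0001] deg [ 0.01  0.03 -0.03]
shift mm cur [ 0.97  0.33 16.15]  final axes units [0.0019 0.0007 0.0323]
tcp con [ -4.04   5.66 111.15] F con [ 0.92  0.66 -0.43] gap 0.451 0.0 t 3.65
```

```bash
python3 -m crank '[{"dp":[0,0,0.01],"delta_rot":[0,0,0],"fingers":-0.1},{"dp":[0,0,0.01],"delta_rot":[0,0,0],"fingers":-0.1},{"dp":[0,0,0.01],"delta_rot":[0,0,0],"fingers":-0.1},{"dp":[0,0,0.008],"delta_rot":[0,0,0],"fingers":-0.1},{"dp":[0,0,0],"delta_rot":[0,0,0],"fingers":-1},{"dp":[0,0,0],"delta_rot":[0,0,0],"fingers":-1},{"dp":[0,0,0],"delta_rot":[0,0,0],"fingers":-1},{"dp":[0,0,0],"delta_rot":[0,0,0],"fingers":-1},{"dp":[0,0,0],"delta_rot":[0,0,0],"fingers":-1},{"dp":[0,0,0],"delta_rot":[0,0,0],"fingers":-1},{"dp":[0,0,0],"delta_rot":[0,0,0],"fingers":-1},{"dp":[0,0,0],"delta_rot":[0,0,0],"fingers":-1}]' 40; python3 -c "
from h import *
go([-5,-98,92])"
```

```text
t: 4.65
tcp_pos: [0.5894, 0.0581, 0.1549]
tool_rot: [0.028, 0.965, -0.007, 0.26]
force: [-3.4, 1.8, 5.9]
finger_gap: 0.098
gripper_force: 43.3
rot units [-0.      0.0004 -0.0002] deg [-0.    0.13 -0.06]
shift mm cur [   1.71 -103.13    0.99]  final axes units [ 0.0036 -0.2063  0.002 ]
tcp con [-3.2   5.13 92.99] F con [-0.09  1.57  6.88] gap 0.098 43.288695216178894 t 4.65
```

```bash
python3 -m crank '[{"dp":[0,0,-0.0025],"delta_rot":[0,0,0],"fingers":-1},{"dp":[0,-0.01,0],"delta_rot":[0,0,0],"fingers":-1},{"dp":[0,-0.018,0],"delta_rot":[0,0,0],"fingers":-1},{"dp":[0,-0.018,0],"delta_rot":[0,0,0],"fingers":-1},{"dp":[0,-0.018,0],"delta_rot":[0,0,0],"fingers":-1},{"dp":[0,-0.018,0],"delta_rot":[0,0,0],"fingers":-1},{"dp":[0,-0.018,0],"delta_rot":[0,0,0],"fingers":-1},{"dp":[0,-0.018,0],"delta_rot":[0,0,0],"fingers":-1},{"dp":[0,-0.018,0],"delta_rot":[0,0,0],"fingers":-1},{"dp":[0,-0.018,0],"delta_rot":[0,0,0],"fingers":-1},{"dp":[0,-0.018,0],"delta_rot":[0,0,0],"fingers":-1},{"dp":[0,-0.014,0],"delta_rot":[0,0,0],"fingers":-1}]' 40; python3 -c "
from h import *
go([-4,-98,94])"
```

```text
t: 5.65
tcp_pos: [0.585, -0.033, 0.1561]
tool_rot: [0.028, 0.967, -0.007, 0.252]
force: [5.9, 1.6, -29.0]
finger_gap: 0.099
gripper_force: 39.0
rot units [ 0.     -0.0023 -0.0002] deg [ 0.01 -0.84 -0.06]
shift mm cur [  1.98 -11.92  -0.36]  final axes units [ 0.004  -0.0238 -0.0008]
tcp con [ -2.02 -86.08  93.61] F con [ -9.47   1.89 -28.03] gap 0.099 39.02514159679413 t 5.65
```

```bash
python3 -m crank '[{"dp":[0,-0.005,0.001],"delta_rot":[0,-0.001,0],"fingers":-1},{"dp":[0,-0.01,0.001],"delta_rot":[0,-0.001,0],"fingers":-1},{"dp":[0,-0.004,0],"delta_rot":[0,0,0],"fingers":-1},{"dp":[0,0,0],"delta_rot":[0,0,0],"fingers":-1}]' 40; python3 -c "
from h import *
go([-4,-98,94])"
```

```text
t: 5.98
tcp_pos: [0.5848, -0.0406, 0.1562]
tool_rot: [0.028, 0.968, -0.007, 0.251]
force: [0.3, 0.6, -33.4]
finger_gap: 0.101
gripper_force: 39.0
rot units [ 0.0001 -0.0027 -0.0003] deg [ 0.02 -0.96 -0.11]
shift mm cur [ 2.22 -4.33 -0.32]  final axes units [ 0.0044 -0.0087 -0.0007]
tcp con [ -1.78 -93.67  93.65] F con [-16.43   0.65 -29.03] gap 0.101 39.017354249954224 t 5.9833
```

```bash
python3 -m crank '[{"dp":[0.002,0,0.003],"delta_rot":[0,0,0],"fingers":-1},{"dp":[0.002,-0.005,0.003],"delta_rot":[0,0,0],"fingers":-1},{"dp":[0,0,0],"delta_rot":[0,0,0],"fingers":-1}]' 40; python3 -c "
from h import *
go([-4,-98,94])"
```

```text
t: 6.23
tcp_pos: [0.5848, -0.0424, 0.156]
tool_rot: [0.028, 0.968, -0.007, 0.25]
force: [-8.3, 1.1, -15.8]
finger_gap: 0.099
gripper_force: 41.2
rot units [-0.0001 -0.0028 -0.0003] deg [-0.02 -0.99 -0.1 ]
shift mm cur [ 2.23 -2.61 -0.59]  final axes units [ 0.0044 -0.0052 -0.0013]
tcp con [ -1.78 -95.39  93.37] F con [-15.09   0.64  -9.55] gap 0.099 41.239784359931946 t 6.2333
```

```bash
python3 -m crank '[{"dp":[0.002,-0.004,0.001],"delta_rot":[0,0,0],"fingers":-1},{"dp":[0.002,-0.003,0.001],"delta_rot":[0,0,0],"fingers":-1},{"dp":[0,-0.003,0],"delta_rot":[0,0,0],"fingers":-1},{"dp":[0,0,0],"delta_rot":[0,0,0],"fingers":-1}]' 40; python3 -c "
from h import *
go([-4,-98,94])"
```

```text
t: 6.57
tcp_pos: [0.5847, -0.0456, 0.156]
tool_rot: [0.027, 0.968, -0.005, 0.25]
force: [-7.5, 5.4, -11.8]
finger_gap: 0.097
gripper_force: 41.6
rot units [ 0.0005 -0.003  -0.0002] deg [ 0.16 -1.1  -0.07]
shift mm cur [ 2.32  0.65 -0.63]  final axes units [ 0.0046  0.0013 -0.0014]
tcp con [ -1.69 -98.65  93.32] F con [-12.68   4.98  -6.34] gap 0.097 41.60973608493805 t 6.5667
```

```bash
python3 -m crank '[{"dp":[0,0,0],"delta_rot":[0,0,0],"fingers":-0.3},{"dp":[0,0,0],"delta_rot":[0,0,0],"fingers":-0.3},{"dp":[0,0,0],"delta_rot":[0,0,0],"fingers":-0.3},{"dp":[0,0,0],"delta_rot":[0,0,0],"fingers":-0.3},{"dp":[0,0,-0.02],"delta_rot":[0,0,0],"fingers":-0.3},{"dp":[0,0,-0.03],"delta_rot":[0,0,0],"fingers":-0.3},{"dp":[0,0,-0.03],"delta_rot":[0,0,0],"fingers":-0.3},{"dp":[0,0,-0.03],"delta_rot":[0,0,0],"fingers":-0.3},{"dp":[0,0,0],"delta_rot":[0,0,0],"fingers":-0.3},{"dp":[0,0,0],"delta_rot":[0,0,0],"fingers":-0.3}]' 40; python3 -c "
from h import *
go([-19.5,50,150]);shot('wrist','w2');shot('top','top2')
f=load('top2');cv2.imwrite('pics/top2c.png',cv2.resize(f['p'][195:295,205:425,::-1],None,fx=3.6,fy=3.6,interpolation=cv2.INTER_CUBIC))"
```

```text
t: 7.4
tcp_pos: [0.5645, -0.0474, 0.2087]
tool_rot: [0.029, 0.966, -0.01, 0.258]
force: [0.3, 0.2, -0.2]
finger_gap: 0.35
gripper_force: 0.0
rot units [-0.0011 -0.0003 -0.0003] deg [-0.41 -0.11 -0.12]
shift mm cur [ 27.06 151.55  -2.03]  final axes units [ 0.0535  0.3032 -0.002 ]
tcp con [   7.25 -101.62  149.  ] F con [ 0.17  0.19 -0.36] gap 0.35 0.0 t 7.4
```

View pics/w2.png

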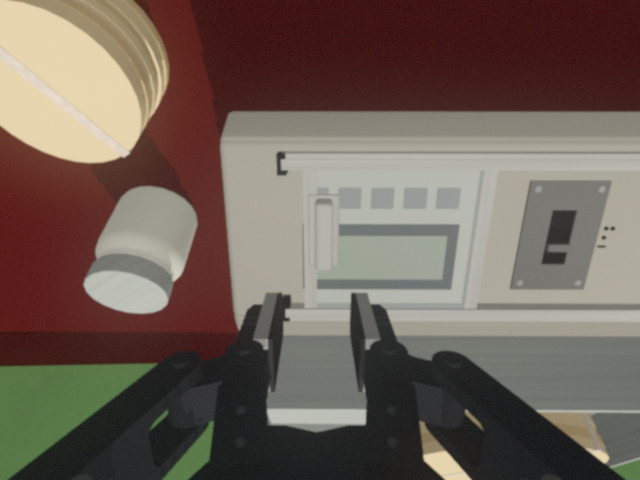

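The window is open over the display, with its grip at (323,232) and its strip near the end stop. The switch plate is uncovered, with the ridge at about (558,248).

Run:
```python
from h import *
f=load('w2')
for n,u,v,z in [('grip',323,200,28),('grip',323,268,28),('ridge',558,248,4.5),('pTL',531,181,1.5),('pTR',610,180,1.5),('pBR',589,290,1.5),('pBL',512,289,1.5)]: print(n,ontoplane(f,u,v,z).round(1))
go([25,50,110])
```

```text
grip [-31.7 -98.2  28. ]
grip [  7.9 -98.   28. ]
ridge [ 4.4 49.3  4.5]
pTL [-37.2  26.3   1.5]
pTR [-37.8  73.1   1.5]
pBR [35.  78.   1.5]
pBL [34.4 27.2  1.5]
rot units [-0.001  -0.0007 -0.0004] deg [-0.36 -0.25 -0.15]
shift mm cur [-18.36 151.68  36.94]  final axes units [-0.0372  0.3028  0.0759]
tcp con [   6.41 -101.4   147.96] F con [0.22 0.08 0.49] gap 0.349 0.0 t 7.5
```

```bash
python3 -m crank '[{"dp":[-0.004,0.03,0],"delta_rot":[-0.001,-0.0007,-0.0003],"fingers":-1},{"dp":[-0.004,0.03,0],"delta_rot":[0,0,0],"fingers":-1},{"dp":[-0.004,0.03,0],"delta_rot":[0,0,0],"fingers":-1},{"dp":[-0.004,0.03,0],"delta_rot":[0,0,0],"fingers":-1},{"dp":[-0.004,0.03,0],"delta_rot":[0,0,0],"fingers":-1},{"dp":[-0.004,0.03,0],"delta_rot":[0,0,0],"fingers":-1},{"dp":[-0.004,0.03,0],"delta_rot":[0,0,0],"fingers":-1},{"dp":[-0.004,0.03,0],"delta_rot":[0,0,0],"fingers":-1},{"dp":[-0.004,0.03,0],"delta_rot":[0,0,0],"fingers":-1},{"dp":[0,0.03,0],"delta_rot":[0,0,0],"fingers":-1},{"dp":[0,0,0],"delta_rot":[0,0,0],"fingers":-1},{"dp":[0,0,0],"delta_rot":[0,0,0],"fingers":-1}]' 40; python3 -c "
from h import *
go([25,50,90]);shot('wrist','w3')"
```

```text
t: 8.5
tcp_pos: [0.5878, 0.1028, 0.2153]
tool_rot: [0.026, 0.966, -0.007, 0.258]
force: [0.4, -0.7, 0.0]
finger_gap: -0.0
gripper_force: 0.0
rot units [ 0.0003 -0.0004  0.0002] deg [ 0.09 -0.15  0.06]
shift mm cur [-1.74  0.22 57.33]  final axes units [-0.0032  0.0006  0.1147]
tcp con [ 23.41  49.69 147.34] F con [ 0.37 -0.72 -0.21] gap -0.0 0.0 t 8.5
```

View pics/w3.png

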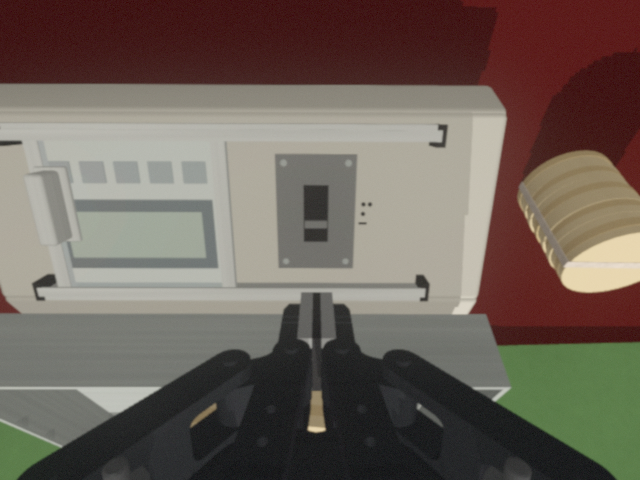

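Fingers shut, tip centred at u≈317 over the slide (ridge at (316,225)). The window stays open.

```bash
python3 -m crank '[{"dp":[-0.003,0,0.018],"delta_rot":[0,0,0],"fingers":-1},{"dp":[0,0,0.018],"delta_rot":[0,0,0],"fingers":-1},{"dp":[0,0,0.018],"delta_rot":[0,0,0],"fingers":-1},{"dp":[0,0,0.018],"delta_rot":[0,0,0],"fingers":-1},{"dp":[0,0,0.018],"delta_rot":[0,0,0],"fingers":-1},{"dp":[0,0,0.018],"delta_rot":[0,0,0],"fingers":-1},{"dp":[0,0,0.018],"delta_rot":[0,0,0],"fingers":-1},{"dp":[0,0,0],"delta_rot":[0,0,0],"fingers":-1},{"dp":[0,0,0],"delta_rot":[0,0,0],"fingers":-1},{"dp":[0,0,0],"delta_rot":[0,0,0],"fingers":-1}]' 40; python3 -c "
from h import *
go([25,50,74.5])"
```

```text
t: 9.38
tcp_pos: [0.6203, 0.1003, 0.1623]
tool_rot: [0.027, 0.966, -0.007, 0.258]
force: [0.3, 0.3, -0.8]
finger_gap: 0.001
gripper_force: 0.0
rot units [ 0.0001 -0.0002 -0.0001] deg [ 0.04 -0.09 -0.03]
shift mm cur [ 0.09  0.96 10.61]  final axes units [0.0002 0.0019 0.0212]
tcp con [25.11 49.03 85.11] F con [-0.18  0.33 -0.86] gap 0.001 0.0 t 9.3833
```

```bash
python3 -m crank '[{"dp":[0,0.001,0.008],"delta_rot":[0,0,0],"fingers":-1},{"dp":[0,0.001,0.006],"delta_rot":[0,0,0],"fingers":-1},{"dp":[0,0,0],"delta_rot":[0,0,0],"fingers":-1},{"dp":[0,0,0],"delta_rot":[0,0,0],"fingers":-1}]' 40; python3 -c "
from h import *
go([25,50,74.5])"
python3 -m crank '[{"dp":[0,0,0.001],"delta_rot":[0,0,0],"fingers":-1},{"dp":[0,0,0.001],"delta_rot":[0,0,0],"fingers":-1},{"dp":[0,0,0],"delta_rot":[0,0,0],"fingers":-1}]' 40|grep -E "^(force|tcp)"
python3 -m crank '[{"dp":[0,0,0.001],"delta_rot":[0,0,0],"fingers":-1},{"dp":[0,0,0.001],"delta_rot":[0,0,0],"fingers":-1},{"dp":[0,0,0],"delta_rot":[0,0,0],"fingers":-1}]' 40|grep -E "^(force|tcp)"
```

```text
t: 9.72
tcp_pos: [0.624, 0.1011, 0.1563]
tool_rot: [0.027, 0.966, -0.007, 0.258]
force: [-0.4, 0.5, -0.9]
finger_gap: -0.004
gripper_force: 0.0
rot units [ 0.0001 -0.0002 -0.0001] deg [ 0.04 -0.07 -0.03]
shift mm cur [ 0.26 -0.05  3.65]  final axes units [ 0.0005 -0.0001  0.0073]
tcp con [25.27 50.05 78.15] F con [-0.85  0.51 -0.56] gap -0.004 0.0 t 9.7167
tcp_pos: [0.6245, 0.101, 0.1554]
force: [-0.2, 0.4, 0.3]
tcp_pos: [0.625, 0.101, 0.1545]
force: [-0.1, -1.1, -0.1]
```

```bash
python3 -m crank '[{"dp":[0,0,0.001],"delta_rot":[0,0,0],"fingers":-1},{"dp":[0,0,0],"delta_rot":[0,0,0],"fingers":-1}]' 40|grep -E "^(force|tcp)"
python3 -m crank '[{"dp":[0,0,0.001],"delta_rot":[0,0,0],"fingers":-1},{"dp":[0,0,0],"delta_rot":[0,0,0],"fingers":-1}]' 40|grep -E "^(force|tcp)"
python3 -c "
from h import *
go([25,50,74.5])"
```

```text
tcp_pos: [0.6252, 0.101, 0.154]
force: [0.3, 0.2, -0.5]
tcp_pos: [0.6255, 0.101, 0.1537]
force: [0.2, -0.5, 0.6]
rot units [ 0.0001 -0.0002 -0.0001] deg [ 0.04 -0.07 -0.04]
shift mm cur [0.24 0.03 0.64]  final axes units [0.0005 0.0001 0.0013]
tcp con [25.24 49.97 75.14] F con [ 0.48 -0.53  0.41] gap -0.002 0.14250526529181684 t 10.55
```

```bash
python3 -m crank '[{"dp":[0,0,0.001],"delta_rot":[0,0,0],"fingers":-1},{"dp":[0,0,0],"delta_rot":[0,0,0],"fingers":-1}]' 40|grep -E "^(force|tcp)"
python3 -m crank '[{"dp":[0,0,0.001],"delta_rot":[0,0,0],"fingers":-1},{"dp":[0,0,0],"delta_rot":[0,0,0],"fingers":-1}]' 40|grep -E "^(force|tcp)"
python3 -c "
from h import *
go([25,50,74.5])"
```

```text
tcp_pos: [0.6254, 0.1009, 0.1536]
force: [-2.8, -0.3, 4.5]
tcp_pos: [0.6254, 0.101, 0.1536]
force: [-5.3, -0.9, 7.2]
rot units [ 0.0001 -0.0002 -0.0001] deg [ 0.03 -0.06 -0.03]
shift mm cur [0.19 0.01 0.59]  final axes units [0.0004 0.     0.0012]
tcp con [25.2  49.99 75.09] F con [-0.96 -1.2   8.85] gap 0.004 4.578057106268716 t 10.8833
```

Contact with the plate at console z 75.1. I'll back off about 1 mm and approach the ridge.

```bash
python3 -m crank '[{"dp":[0,0,-0.002],"delta_rot":[0,0,0],"fingers":-1},{"dp":[0,0,-0.002],"delta_rot":[0,0,0],"fingers":-1},{"dp":[0.002,0,0],"delta_rot":[0,0,0],"fingers":-1},{"dp":[0.002,0,0],"delta_rot":[0,0,0],"fingers":-1},{"dp":[0.002,0,0],"delta_rot":[0,0,0],"fingers":-1},{"dp":[0.002,0,0],"delta_rot":[0,0,0],"fingers":-1},{"dp":[0,0,0],"delta_rot":[0,0,0],"fingers":-1},{"dp":[0,0,0],"delta_rot":[0,0,0],"fingers":-1}]' 40|grep -E "^(force|tcp)"
python3 -c "
from h import *
go([19.5,50,76.1])"
```

```text
tcp_pos: [0.6214, 0.1012, 0.1523]
force: [0.3, 0.3, -0.1]
rot units [ 0.0001 -0.0003 -0.0001] deg [ 0.04 -0.1  -0.04]
shift mm cur [ 1.5   0.04 -0.11]  final axes units [ 0.003   0.0001 -0.0002]
tcp con [21.   49.96 75.98] F con [ 0.17  0.34 -0.25] gap -0.001 0.0 t 11.55
```

```bash
for i in 1 ; do :; done
python3 -m crank '[{"dp":[0.001,0,0],"delta_rot":[0,0,0],"fingers":-1},{"dp":[0.001,0,0],"delta_rot":[0,0,0],"fingers":-1},{"dp":[0,0,0],"delta_rot":[0,0,0],"fingers":-1}]' >/dev/null; python3 -c "
from h import *
go([19.5,50,76.1])"|tail -1
python3 -m crank '[{"dp":[0.001,0,0],"delta_rot":[0,0,0],"fingers":-1},{"dp":[0,0,0],"delta_rot":[0,0,0],"fingers":-1}]' >/dev/null; python3 -c "
from h import *
go([19.5,50,76.1])"|tail -1
python3 -m crank '[{"dp":[0.001,0,0],"delta_rot":[0,0,0],"fingers":-1},{"dp":[0,0,0],"delta_rot":[0,0,0],"fingers":-1}]' >/dev/null; python3 -c "
from h import *
go([19.5,50,76.1])"|tail -1
```

```text
tcp con [20.08 49.97 76.12] F con [-0.25  0.88 -0.23] gap 0.001 0.0 t 11.8
tcp con [19.6  49.96 76.14] F con [-0.08  0.08  0.55] gap -0.001 0.0 t 11.9667
tcp con [19.1  49.97 76.14] F con [-0.62 -0.41 -0.32] gap -0.002 0.0 t 12.1333
```

```bash
python3 -m crank '[{"dp":[0.001,0,0],"delta_rot":[0,0,0],"fingers":-1},{"dp":[0,0,0],"delta_rot":[0,0,0],"fingers":-1}]' >/dev/null; python3 -c "
from h import *
go([19.5,50,76.1])"|tail -1
python3 -m crank '[{"dp":[0.001,0,0],"delta_rot":[0,0,0],"fingers":-1},{"dp":[0,0,0],"delta_rot":[0,0,0],"fingers":-1}]' >/dev/null; python3 -c "
from h import *
go([19.5,50,76.1])"|tail -1
python3 -m crank '[{"dp":[0.001,0,0],"delta_rot":[0,0,0],"fingers":-1},{"dp":[0,0,0],"delta_rot":[0,0,0],"fingers":-1}]' >/dev/null; python3 -c "
from h import *
go([19.5,50,76.1])"|tail -1
```

```text
tcp con [18.61 49.97 76.13] F con [-0.62 -0.63  0.66] gap -0.001 0.0 t 12.3
tcp con [18.06 49.97 76.12] F con [ 0.08 -0.33  0.56] gap 0.003 0.0 t 12.4667
tcp con [17.59 49.96 76.13] F con [-0.04 -0.38  0.86] gap -0.001 0.0 t 12.6333
```

```bash
python3 -m crank '[{"dp":[0.001,0,0],"delta_rot":[0,0,0],"fingers":-1},{"dp":[0,0,0],"delta_rot":[0,0,0],"fingers":-1}]' >/dev/null; python3 -c "
from h import *
go([19.5,50,76.1])"|tail -1
python3 -m crank '[{"dp":[0.001,0,0],"delta_rot":[0,0,0],"fingers":-1},{"dp":[0,0,0],"delta_rot":[0,0,0],"fingers":-1}]' >/dev/null; python3 -c "
from h import *
go([19.5,50,76.1])"|tail -1
python3 -m crank '[{"dp":[0.001,0,0],"delta_rot":[0,0,0],"fingers":-1},{"dp":[0,0,0],"delta_rot":[0,0,0],"fingers":-1}]' >/dev/null; python3 -c "
from h import *
go([19.5,50,76.1])"|tail -1
```

```text
tcp con [17.1  49.97 76.12] F con [-0.1  -0.47  0.48] gap -0.0 2.8881244915623938e-05 t 12.8
tcp con [16.9  49.98 76.15] F con [-0.32  0.39 -0.17] gap 0.006 0.12522041564807296 t 12.9667
tcp con [16.74 49.99 76.18] F con [ 1.35  0.28 -0.75] gap -0.001 0.4047173587605357 t 13.1333
```

```bash
python3 -m crank '[{"dp":[0.001,0,0],"delta_rot":[0,0,0],"fingers":-1},{"dp":[0,0,0],"delta_rot":[0,0,0],"fingers":-1}]' >/dev/null; python3 -c "
from h import *
go([19.5,50,76.1])"|tail -1
python3 -m crank '[{"dp":[0.001,0,0],"delta_rot":[0,0,0],"fingers":-1},{"dp":[0,0,0],"delta_rot":[0,0,0],"fingers":-1}]' >/dev/null; python3 -c "
from h import *
go([19.5,50,76.1])"|tail -1
python3 -m crank '[{"dp":[0.001,0,0],"delta_rot":[0,0,0],"fingers":-1},{"dp":[0,0,0],"delta_rot":[0,0,0],"fingers":-1}]' >/dev/null; python3 -c "
from h import *
go([19.5,50,76.1])"|tail -1
```

```text
tcp con [16.48 50.01 76.16] F con [ 1.27 -1.01  0.22] gap -0.001 0.7270066207274795 t 13.3
tcp con [16.22 50.01 76.2 ] F con [2.39 0.15 0.9 ] gap -0.002 1.1314940638840199 t 13.4667
tcp con [15.95 50.01 76.22] F con [4.19 0.85 0.73] gap -0.001 1.5880390629172325 t 13.6333
```

```bash
python3 -m crank '[{"dp":[0.001,0,0],"delta_rot":[0,0,0],"fingers":-1},{"dp":[0,0,0],"delta_rot":[0,0,0],"fingers":-1}]' >/dev/null; python3 -c "
from h import *
go([19.5,50,76.1])"|tail -1
python3 -m crank '[{"dp":[0.001,0,0],"delta_rot":[0,0,0],"fingers":-1},{"dp":[0,0,0],"delta_rot":[0,0,0],"fingers":-1}]' >/dev/null; python3 -c "
from h import *
go([19.5,50,76.1])"|tail -1
python3 -m crank '[{"dp":[0,0,0],"delta_rot":[0,0,0],"fingers":-1},{"dp":[0,0,0],"delta_rot":[0,0,0],"fingers":-1}]' >/dev/null; python3 -c "
from h import *
go([19.5,50,76.1])"|tail -1
```

```text
tcp con [15.63 50.04 76.24] F con [ 6.4  -1.42  0.83] gap -0.001 2.106076218187809 t 13.8
tcp con [15.25 50.04 76.27] F con [ 6.4  -0.03  1.08] gap -0.002 2.6967253535985947 t 13.9667
tcp con [15.23 50.01 76.23] F con [ 7.03 -0.32  0.31] gap 0.002 2.676685005426407 t 14.1333
```

```bash
python3 -m crank '[{"dp":[0.001,0,0],"delta_rot":[0,0,0],"fingers":-1},{"dp":[0,0,0],"delta_rot":[0,0,0],"fingers":-1}]' >/dev/null; python3 -c "
from h import *
go([19.5,50,76.1])"|tail -1
```

```text
tcp con [15.   50.01 76.26] F con [6.59 0.33 1.51] gap 0.002 2.78132451698184 t 14.3
```

```bash
python3 -m crank '[{"dp":[0.001,0,0],"delta_rot":[0,0,0],"fingers":-1},{"dp":[0,0,0],"delta_rot":[0,0,0],"fingers":-1}]' >/dev/null; python3 -c "
from h import *
go([19.5,50,76.1])"|tail -1
```

```text
tcp con [14.87 50.05 76.28] F con [ 7.25 -0.79  0.54] gap 0.002 2.898891381919384 t 14.4667
```

```bash
python3 -m crank '[{"dp":[0.001,0,0],"delta_rot":[0,0,0],"fingers":-1},{"dp":[0,0,0],"delta_rot":[0,0,0],"fingers":-1}]' >/dev/null; python3 -c "
from h import *
go([19.5,50,76.1])"|tail -1
```

```text
tcp con [14.64 50.06 76.32] F con [ 6.95 -0.66  1.09] gap -0.001 3.1139041297137737 t 14.6333
```

```bash
python3 -m crank '[{"dp":[0.001,0,0],"delta_rot":[0,0,0],"fingers":-1},{"dp":[0,0,0],"delta_rot":[0,0,0],"fingers":-1}]' >/dev/null; python3 -c "
from h import *
go([19.5,50,76.1])"|tail -1
```

```text
tcp con [14.42 50.05 76.33] F con [ 8.14 -1.2   0.88] gap -0.004 3.197352010756731 t 14.8
```

```bash
python3 -m crank '[{"dp":[0.0005,0,0],"delta_rot":[0,0,0],"fingers":-1},{"dp":[0,0,0],"delta_rot":[0,0,0],"fingers":-1}]' >/dev/null; python3 -c "
from h import *
go([19.5,50,76.1])"|tail -1
```

```text
tcp con [14.31 50.06 76.34] F con [ 8.27 -0.86  1.03] gap 0.001 3.2467972487211227 t 14.9667
```

```bash
python3 -m crank '[{"dp":[0.0006,0,0],"delta_rot":[0,0,0],"fingers":-1},{"dp":[0,0,0],"delta_rot":[0,0,0],"fingers":-1}]' >/dev/null; python3 -c "
from h import *
go([19.5,50,76.1])"|tail -1
```

```text
tcp con [14.02 50.06 76.34] F con [ 8.46 -1.35  1.55] gap 0.002 3.2468118891119957 t 15.1333
```

```bash
python3 -m crank '[{"dp":[0.0006,0,0],"delta_rot":[0,0,0],"fingers":-1},{"dp":[0,0,0],"delta_rot":[0,0,0],"fingers":-1}]' >/dev/null; python3 -c "
from h import *
go([19.5,50,76.1])"|tail -1
```

```text
tcp con [12.29 49.96 76.33] F con [1.94 1.4  0.7 ] gap -0.0 0.4347141645848751 t 15.3
```

Snapped on. I'll back off upslope at once, then lift and look.

```bash
python3 -m crank '[{"dp":[-0.006,0,0],"delta_rot":[0,0,0],"fingers":-1},{"dp":[-0.006,0,0],"delta_rot":[0,0,0],"fingers":-1},{"dp":[-0.004,0,0],"delta_rot":[0,0,0],"fingers":-1},{"dp":[0,0,-0.02],"delta_rot":[0,0,0],"fingers":-1},{"dp":[0,0,-0.03],"delta_rot":[0,0,0],"fingers":-1},{"dp":[0,0,-0.03],"delta_rot":[0,0,0],"fingers":-1},{"dp":[0,0,-0.03],"delta_rot":[0,0,0],"fingers":-1},{"dp":[0,0,-0.03],"delta_rot":[0,0,0],"fingers":-1},{"dp":[0,0,0],"delta_rot":[0,0,0],"fingers":-1},{"dp":[0,0,0],"delta_rot":[0,0,0],"fingers":-1}]' >/dev/null; python3 -c "
from h import *
go([-4,-98,150]); shot('wrist','w4');f=load('w4')
cv2.imwrite('pics/w4c.png',cv2.resize(f['p'][120:320,200:440,::-1],None,fx=3,fy=3,interpolation=cv2.INTER_CUBIC))"
```

```text
rot units [ 0.0001 -0.0003 -0.0001] deg [ 0.04 -0.1  -0.03]
shift mm cur [  22.39 -148.04   -3.07]  final axes units [ 0.0449 -0.2961 -0.006 ]
tcp con [ 18.46  50.03 146.99] F con [ 0.38 -0.23 -0.1 ] gap -0.002 0.0 t 16.1333
```

View pics/w4c.png

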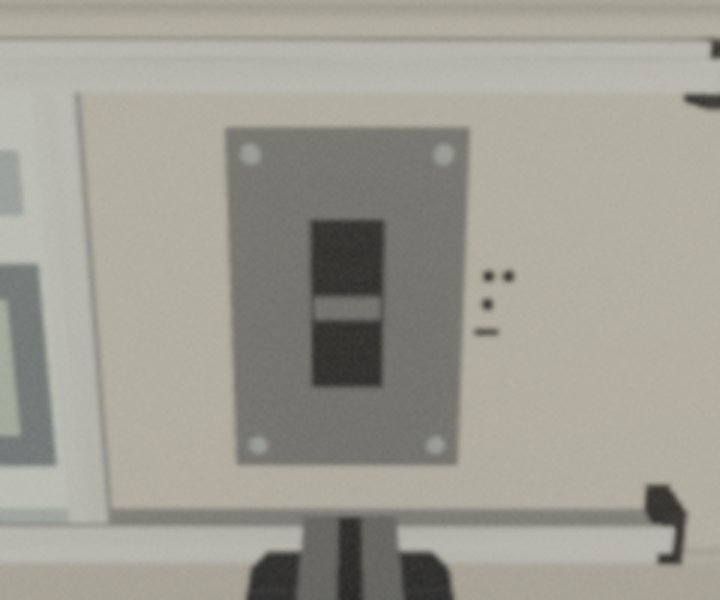

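The ridge sits at crop (347,307), in the middle of the slot and level with the single dot: the middle setting. Next I close the window.

```bash
python3 -m crank '[{"dp":[0.0045,-0.03,0],"delta_rot":[0,0,0],"fingers":-0.3},{"dp":[0.0045,-0.03,0],"delta_rot":[0,0,0],"fingers":-0.3},{"dp":[0.0045,-0.03,0],"delta_rot":[0,0,0],"fingers":-0.3},{"dp":[0.0045,-0.03,0],"delta_rot":[0,0,0],"fingers":-0.3},{"dp":[0.0045,-0.03,0],"delta_rot":[0,0,0],"fingers":-0.3},{"dp":[0.0045,-0.03,0],"delta_rot":[0,0,0],"fingers":-0.3},{"dp":[0.0045,-0.03,0],"delta_rot":[0,0,0],"fingers":-0.3},{"dp":[0.0045,-0.03,0],"delta_rot":[0,0,0],"fingers":-0.3},{"dp":[0.0045,-0.03,0],"delta_rot":[0,0,0],"fingers":-0.3},{"dp":[0.0045,-0.026,0],"delta_rot":[0,0,0],"fingers":-0.3},{"dp":[0,0,0],"delta_rot":[0,0,0],"fingers":-0.3},{"dp":[0,0,0],"delta_rot":[0,0,0],"fingers":-0.3}]' 40 >/dev/null; python3 -c "
from h import *
go([-4,-98.5,94])"
```

```text
rot units [ 0.0001 -0.0005 -0.0004] deg [ 0.04 -0.19 -0.15]
shift mm cur [-4.100e-01  4.000e-02  5.129e+01]  final axes units [-5.000e-04  1.000e-04  1.026e-01]
tcp con [ -4.24 -98.57 145.29] F con [-0.41  1.44  0.4 ] gap 0.347 0.0 t 17.1833
```

```bash
python3 -m crank '[{"dp":[0,0,0.018],"delta_rot":[0,0,0],"fingers":-0.3},{"dp":[0,0,0.018],"delta_rot":[0,0,0],"fingers":-0.3},{"dp":[0,0,0.018],"delta_rot":[0,0,0],"fingers":-0.3},{"dp":[0,0,0.018],"delta_rot":[0,0,0],"fingers":-0.3},{"dp":[0,0,0.016],"delta_rot":[0,0,0],"fingers":-0.3},{"dp":[0,0,0.01],"delta_rot":[0,0,0],"fingers":-0.3},{"dp":[0,0,0],"delta_rot":[0,0,0],"fingers":-1},{"dp":[0,0,0],"delta_rot":[0,0,0],"fingers":-1},{"dp":[0,0,0],"delta_rot":[0,0,0],"fingers":-1},{"dp":[0,0,0],"delta_rot":[0,0,0],"fingers":-1},{"dp":[0,0,0],"delta_rot":[0,0,0],"fingers":-1},{"dp":[0,0,0],"delta_rot":[0,0,0],"fingers":-1}]' 40 >/dev/null; python3 -c "
from h import *
go([-4,7,95])"
```

```text
rot units [-0.0001 -0.0015 -0.0002] deg [-0.04 -0.54 -0.08]
shift mm cur [  5.2  103.88   3.64]  final axes units [0.0102 0.2078 0.0073]
tcp con [  1.09 -96.89  98.66] F con [ 1.57  0.93 -7.89] gap 0.094 38.84072184562683 t 18.1833
```

```bash
python3 -m crank '[{"dp":[0,0,0],"delta_rot":[0,0,0],"fingers":-1},{"dp":[0,0,0],"delta_rot":[0,0,0],"fingers":-1}]' 40 >/dev/null; python3 -c "
from h import *
go([-4,7,95]);s=manip.sense();print(s['q'],s['tcp_pos'],s['tool_rot']);shot('side','s5')
f=load('s5');cv2.imwrite('pics/s5c.png',cv2.resize(f['p'][160:340,230:430,::-1],None,fx=3.3,fy=3.3,interpolation=cv2.INTER_CUBIC))"
```

```text
rot units [-0.0001 -0.0015 -0.0002] deg [-0.05 -0.54 -0.08]
shift mm cur [  5.18 103.92   3.64]  final axes units [0.0101 0.2078 0.0073]
tcp con [  1.07 -96.92  98.67] F con [ 0.89  1.58 -8.52] gap 0.094 38.82817983627319 t 18.35
[-0.31419645  0.63245973  1.93916052  1.06308469  0.143131   -2.85392961] [ 0.58455061 -0.04387041  0.16198859] [ 0.02795508  0.9667382  -0.00737614  0.25412864]
```

View pics/s5c.png

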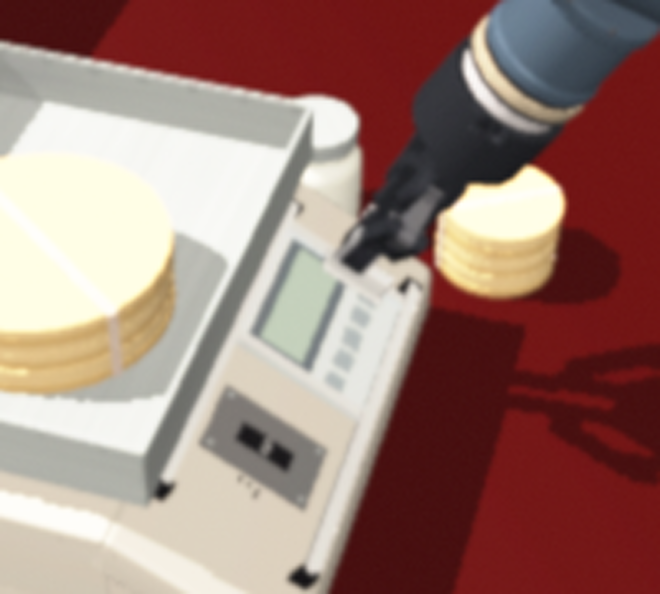

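The side view shows the fingers gripping the bar near the right stop and the switch uncovered in its middle position. Joint 6 is at its range end (-2.85), so I'll slide away from there smoothly.

```bash
python3 -m crank '[{"dp":[0,0.006,0],"delta_rot":[0,0,0],"fingers":-1},{"dp":[0,0.01,0],"delta_rot":[0,0,0],"fingers":-1},{"dp":[0,0.01,0],"delta_rot":[0,0,0],"fingers":-1},{"dp":[0,0.01,0],"delta_rot":[0,0,0],"fingers":-1}]' 40 >/dev/null; python3 -c "
from h import *
go([-4,7,94]);s=manip.sense();print(s['q'])"
```

```text
rot units [-0.0004 -0.0015 -0.0003] deg [-0.13 -0.52 -0.1 ]
shift mm cur [ 5.23 85.97  4.54]  final axes units [0.0102 0.1719 0.0094]
tcp con [  1.12 -78.97  98.69] F con [ -0.42  -2.75 -10.58] gap 0.092 38.81126403808594 t 18.7333
[-0.27586353  0.63240476  1.9393834   1.01744729  0.1237592  -2.77497197]
```

```bash
python3 -m crank '[{"dp":[0,0.01,0.001],"delta_rot":[0,0,0],"fingers":-1},{"dp":[0,0.012,0.001],"delta_rot":[0,0,0],"fingers":-1},{"dp":[0,0.015,0],"delta_rot":[0,0,0],"fingers":-1},{"dp":[0,0.015,0],"delta_rot":[0,0,0],"fingers":-1},{"dp":[0,0.015,0],"delta_rot":[0,0,0],"fingers":-1},{"dp":[0,0.015,0],"delta_rot":[0,0,0],"fingers":-1},{"dp":[0,0.015,0],"delta_rot":[0,0,0],"fingers":-1},{"dp":[0,0.015,0],"delta_rot":[0,0,0],"fingers":-1},{"dp":[0,0.015,0],"delta_rot":[0,0,0],"fingers":-1},{"dp":[0,0,0],"delta_rot":[0,0,0],"fingers":-1}]' 40 >/dev/null; python3 -c "
from h import *
go([-4,7,94]);s=manip.sense();print(s['q'])"
```

```text
rot units [ 0.0001 -0.0014  0.0002] deg [ 0.02 -0.51  0.06]
shift mm cur [ 5.16 20.72  4.49]  final axes units [0.0104 0.0414 0.0089]
tcp con [  1.22 -13.72  98.43] F con [-0.22  1.41 -1.19] gap 0.088 39.79751765727997 t 19.5667
[-0.13842222  0.63628048  1.92558005  0.55091223  0.07809129 -2.19298013]
```

```bash
python3 -m crank '[{"dp":[0,0.01,0],"delta_rot":[0,0,0],"fingers":-1},{"dp":[0,0.01,0],"delta_rot":[0,0,0],"fingers":-1},{"dp":[0,0.01,0],"delta_rot":[0,0,0],"fingers":-1},{"dp":[0,0.005,0],"delta_rot":[0,0,0],"fingers":-1},{"dp":[0,0.004,0],"delta_rot":[0,0,0],"fingers":-1},{"dp":[0,0,0],"delta_rot":[0,0,0],"fingers":-1},{"dp":[0,0,0],"delta_rot":[0,0,0],"fingers":-1}]' 40 >/dev/null; python3 -c "
from h import *
go([-4,7,94]);s=manip.sense();print(s['q'])"
```

```text
rot units [-0.0001 -0.0014 -0.0001] deg [-0.04 -0.52 -0.04]
shift mm cur [5.24 2.59 4.39]  final axes units [0.0105 0.0052 0.0087]
tcp con [ 1.27  4.41 98.34] F con [0.85 1.73 2.3 ] gap 0.093 40.24191677570343 t 20.15
[-0.09939443  0.63842206  1.91763001  0.28062244  0.07420565 -1.88753348]
```

```bash
python3 -m crank '[{"dp":[0,0.003,0],"delta_rot":[0,0,0],"fingers":-1},{"dp":[0,0.003,0],"delta_rot":[0,0,0],"fingers":-1},{"dp":[0,0,0],"delta_rot":[0,0,0],"fingers":-1},{"dp":[0,0,0],"delta_rot":[0,0,0],"fingers":-1}]' 40 >/dev/null; python3 -c "
from h import *
go([-4,7,94])"
python3 -m crank '[{"dp":[0,0.003,0],"delta_rot":[0,0,0],"fingers":-1},{"dp":[0,0.002,0],"delta_rot":[0,0,0],"fingers":-1},{"dp":[0,0,0],"delta_rot":[0,0,0],"fingers":-1},{"dp":[0,0,0],"delta_rot":[0,0,0],"fingers":-1}]' 40 >/dev/null; python3 -c "
from h import *
go([-4,7,94])"
```

```text
rot units [-0.0002 -0.0014 -0.0002] deg [-0.09 -0.5  -0.08]
shift mm cur [5.24 0.23 4.29]  final axes units [0.0106 0.0005 0.0085]
tcp con [ 1.28  6.77 98.24] F con [ 0.28 -0.64  6.8 ] gap 0.091 40.84015667438507 t 20.4833
rot units [-0.0006 -0.0013 -0.0006] deg [-0.2  -0.48 -0.2 ]
shift mm cur [ 5.26 -0.18  4.29]  final axes units [ 0.0106 -0.0004  0.0085]
tcp con [ 1.29  7.18 98.24] F con [ -1.94 -12.26   8.81] gap 0.099 41.094598174095154 t 20.8167
```

The stop is felt (−12 N at y 7.2), so the window is shut. I'll relieve, release and retreat.

```bash
python3 -m crank '[{"dp":[0,-0.002,0],"delta_rot":[0,0,0],"fingers":-1},{"dp":[0,0,0],"delta_rot":[0,0,0],"fingers":-0.3},{"dp":[0,0,0],"delta_rot":[0,0,0],"fingers":-0.3},{"dp":[0,0,0],"delta_rot":[0,0,0],"fingers":-0.3},{"dp":[0,0,0],"delta_rot":[0,0,0],"fingers":-0.3},{"dp":[0,0,-0.02],"delta_rot":[0,0,0],"fingers":-0.3},{"dp":[0,0,-0.03],"delta_rot":[0,0,0],"fingers":-0.3},{"dp":[0,0,-0.04],"delta_rot":[0,0,0],"fingers":-0.3},{"dp":[0,0,-0.04],"delta_rot":[0,0,0],"fingers":-0.3},{"dp":[0,0,-0.04],"delta_rot":[0,0,0],"fingers":-0.3},{"dp":[0,0,0],"delta_rot":[0,0,0],"fingers":-0.3},{"dp":[0,0,0],"delta_rot":[0,0,0],"fingers":-0.3}]' 40 >/dev/null; python3 -c "
from h import *
go([-4,7,150]);shot('wrist','w6')"
```

```text
rot units [-0.0002 -0.0012 -0.0001] deg [-0.06 -0.42 -0.04]
shift mm cur [ 6.28 -1.9  33.37]  final axes units [ 0.013  -0.0039  0.0666]
tcp con [  2.52   8.93 183.32] F con [-0.26 -0.52 -0.17] gap 0.35 0.0 t 21.8167
```

View pics/w6.png

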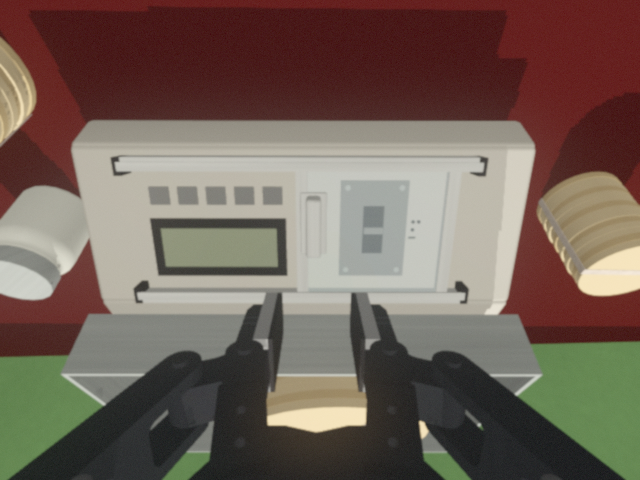

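The window is over the switch: grip at (314,228), plate corners (341,180)–(408,276), ridge mid-slot at (373,230). Both stacks and the jar are in place.

Run:
```python
from h import *
f=load('w6')
for n,u,v,z in [('grip',314,200,28),('grip',314.5,254,28),('ridge',373,230,4.5),('pTL',341,181,1.5),('pTR',409,181,1.5),('pBR',403,276,1.5),('pBL',339,276,1.5)]: print(n,ontoplane(f,u,v,z).round(1))
```

```text
grip [-29.4   7.9  28. ]
grip [ 7.2  8.2 28. ]
ridge [-2.2 50.1  4.5]
pTL [-36.9  26.6   1.5]
pTR [-36.9  73.8   1.5]
pBR [35.3 75.1  1.5]
pBL [35.3 26.6  1.5]
```

Grip at y≈8 (shut is 7), and the ridge is at the plate's middle. Handing in.

```bash
python3 -c "
from h import *
print(manip.sign_off())"
```

```text
the job is handed in; nothing more can be done
None
```

I opened the window, clicked the switch to its middle position, shut the window to its stop and handed the job in; no verdict came back, and the one doubt is that joint 6 read −2.854 against its −2.85 limit for a moment, which could count as passing its range.

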